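# Bring the dosing arm over the weigh boat and hold it out to the set mark

## Robot

A 6-joint arm with a two-finger parallel gripper is mounted at the origin on a cart in front of the work surface, level with it; the furniture and walls round the work are solid. World frame = base frame: x ahead of the robot, y to its left, z up, the work surface at z = 0. Lengths are in m, angles in rad, forces in N, time in s.
With the tool pointing down it reaches from about 0.275 to 0.875 m from the base axis. Payload 12.5 kg.
Tool frame: the origin (TCP) lies at the very end of the fingers, on their centre line; the grasp point (between the pads) lies 19 mm behind it; z points along the fingers, y is the line along which they close (so a half turn about z gives the same grasp; the last joint's range is limited). The gripper opens to 85 mm and grips with 20 to 120 N. Pads are 22 mm wide; open, the fingers measure 114 mm over their backs; the gripper's body (76 mm by 85 mm) begins 54 mm behind the grasp point. The pads swing forward as they close: fully open they stand 13 mm farther back than shut.
Start: joints at [1.192, 0.351, 1.652, -0, 1.139, -0.085], TCP at [0.159, 0.526, 0.231] pointing down, gripper open.
Joint ranges: [-2.75, 2.75], [-0.79, 2.1], [0.01, 2.65], [-1.57, 4.71], [0.07, 3.14], [-2.87, 2.87]. Speed limits (rad/s): [2.22, 2.22, 2.79, 3.14, 3.14, 3.14].

## Interface

Orientations are given as a 3x3 rotation matrix whose columns are the frame's x, y, z axes.
In Python, from bench import manip gives the robot as it stands. Calls block until the motion is done:
- manip.move_ptp(position, orientation): joint-space move of the TCP to a pose.
- manip.move_l(position, attitude=None, max_speed=0.15): straight line of the TCP; attitude=None keeps the orientation; max_speed is the mean speed in m/s.
- manip.move_j(angles): joint-space move.
- manip.set_gripper(opening, effort=None): opening from 0.0 (shut) to 1.0 (fully open); effort is the grip in N (None keeps the last); returns when the fingers have stopped.
- manip.dwell(seconds).
- manip.inverse_kinematics(position, orientation): joint angles nearest the present ones, or None.
- manip.grab_frame(name): name is "side" or "top"; returns (picture, depth): 400x640x3 uint8, red, green, blue; 400x640 float32, m along the optical axis (not along the pixel's ray), 0 where there is no reading.
- manip.get_calibration(name): a dict with "camera_matrix" (3x3 intrinsics, pixels), "R" (3x3) and "t" (3): a world point X has camera coordinates R X + t. Camera axes: x right, y down, z forward; pixel columns grow to the right and rows downward; lengths in m; the calibration is good to about 2 mm. A picture is of the moment at which its call begins. get_calibration takes no time and is no camera call.
A pose or a line that the arm cannot do raises manip.Unreachable and nothing moves.
- manip.sign_off(): hands the job in; it is judged then, once.
Trained networks look in the newest picture that a camera, given by its name, has taken for a name from the list of things; names that differ only in an ending like _2 or _b are one class to them, and where a whole thing is asked for, a point or a joint stands for the part that bears it (a point fixed in the world has none). Each returns a list of dicts, best first, with "confidence" (0 to 1); they miss things now and then, are a little off and sometimes report something else, mostly with a low value. They report only what shows in the picture. A call takes as long as a camera call.
- manip.look_for(camera, name): "at" ([x, y, z] in m, in world coordinates, good to about 4 mm: the middle of the surface that is visible of it).
Readings, each from a call of its own:
- manip.current_time(): time.
- manip.current_qpos(): joint angles.
- manip.current_joint_vel(): joint speeds.
- manip.current_joint_torque(): joint torques, N m.
- manip.current_ee_pos(): TCP position.
- manip.current_tcp_rot(): TCP orientation.
- manip.current_force(): force on the tool from outside, world axes, zero at the start.
- manip.current_ft_torque(): the same for the moment, N m.
- manip.current_grip_width(): opening from 0.0 (shut) to 1.0 (fully open).
- manip.current_grip_force(): force on a finger pad.
Only numpy, scipy, OpenCV 4.12 (cv2) and the standard library are available. Lean on these libraries where they do the work, as an engineer would, in place of code of your own. Each camera call takes 0.05 s, during which the arm holds its last target. There are 200 camera calls.

## Task

Take the upright black handle of the dosing arm and swing the arm on its turntable towards the square weigh boat, until the turntable clicks into its notch on that side. Then push the lock button on top of the sleeve fully in, and with the handle draw the telescoping arm out until its pointer stands level with the rider clip on the scale, nozzle above the weigh boat. The arm springs back if let go, so finish while still holding the handle there; leave the dishes, the beaker and the stopper where they stand.

Things in the scene. Friction and masses are not known exactly. Their poses are not given: they have to be found in the camera images.
- pivot (a point): Point on the turntable's vertical axis, 95 mm above the worktop (the height of the sleeve's centre line). It belongs to the fixed stand (grey plate 150 x 130 x 12 mm); its frame is the stand's: z up, -x is the direction in which the arm points when joint turntable is 0 (roughly towards the robot).
- turntable (a joint): Angle of the turntable (rad) about the vertical through pivot, counter-clockwise from above positive; 0: arm along the stand's -x; limits -0.70, 0.70. A spring plunger clicks into a notch at -0.45 and at +0.45, one before each dish, past a bump about 0.15 rad either side (about 0.6 N m); let go within 0.1 rad of a notch it is drawn in and held against about 0.5 N m. Elsewhere light friction.
- handle (a point): Grip point on the middle axis of the upright black handle post on the telescoping arm: 18 mm along the arm, 22 mm across it, top 160 mm above the worktop; the point is at 140 mm, and 157 mm from the pivot axis with the arm in. x axis along the arm (-x outwards), y across it. All beside it stays below 112 mm, so pinch it across y from above with the fingertips at 115 mm or higher.
- button_top (a point): Centre of the top of the round black lock button, 21 mm diameter, on top of the sleeve 75 mm from the pivot axis; 126 mm above the worktop when out, 118 mm when pushed in.
- lock_button (a joint): Travel of the lock button (m): 0 out (arm locked), 0.008 fully in. It takes about 3 N straight down and stays in where it is left. From about 0.006 the arm is free.
- telescope (a joint): Extension of the telescoping arm out of the sleeve (m): 0 in, 0.075 farthest out, radially away from the pivot. A spring pulls it back with 3 N at 0, rising to 6 N at 0.075. Locked to 1 to 2 mm of play until the lock button is in.
- pointer_tip (a point): Tip of the flat pointer that sticks out from the foot of the handle over the scale bar; moves with the telescoping arm. In the handle's frame it lies 17 mm towards the pivot, 31 mm to the +y side, 34 mm lower.
- rider_mark (a point): Inner edge of the dark upright clip (4 mm thick along the arm, reaching 14 mm sideways from this point, top at 111 mm) that sits on the scale bar beside the arm, as the set mark; clip and bar turn with the turntable. The scale has a line every 10 mm. The x axis runs along the arm as the handle's does. The clip sits tight and is not meant to be moved.
- rider (a joint): Setting of the rider clip on the scale (m), 0.03 to 0.06: the pointer stands level with the clip when joint telescope has this value.
- nozzle_tip (a point): Lower end of the nozzle at the outer end of the telescoping arm, 40 mm above the worktop, 192 mm from the pivot axis while the arm is in.
- weigh_boat: White square plastic weigh boat, 70 x 70 x 18 mm, loose on the worktop, about 235 mm from the pivot axis in front of one of the two notches; origin at the centre of its underside.
- petri_base: Clear round petri dish, 89 mm diameter, 16 mm high, loose, in front of the other notch; to be left alone. Origin at the centre of its underside.
- beaker_09: Small clear beaker, 53 x 58 x 72 mm high, loose, beside the stand; a bystander. Origin at the centre of its underside.
- stopper_1: Red-brown rubber stopper, 32 mm diameter, 26 mm high, loose, beside the stand; a bystander. Origin at the centre of its underside.

How it is judged:
On the way, in this order (a step that is already met when the one before it is completed fails the run):
1. the turntable rests in the notch on the weigh boat's side, the arm still in and locked ((value of joint turntable between 0.41 and 0.49 rad or value of joint turntable between -0.49 and -0.41 rad) and horizontal distance between nozzle_tip and weigh_boat below 0.075 m and value of joint lock_button below 0.005 m and value of joint telescope below 0.006 m), for 0.2 s.
2. the lock button is pushed in, the arm not yet drawn out (value of joint lock_button above 0.006 m and value of joint telescope below 0.015 m), for 0.1 s.
3. the arm is held out with its pointer level with the rider (x of pointer_tip in the frame of rider_mark between -0.005 and 0.005 m and contact force between the fingers and telescope above 1 N), for 0.3 s.
At the end, for the whole second after the job is handed in: Fingers still hold the telescoping arm (over 1 N), at rest, pointer within 5 mm of the rider along the scale, lock button in (over 6 mm), turntable within 0.04 rad of the notch on the weigh boat's side, nozzle within 35 mm of the boat's centre seen from above (all of step 3 and value of joint telescope above 0.022 m and value of joint lock_button above 0.006 m and (value of joint turntable between 0.41 and 0.49 rad or value of joint turntable between -0.49 and -0.41 rad) and horizontal distance between nozzle_tip and weigh_boat below 0.035 m and velocity of joint telescope between -0.01 and 0.01 m/s); the arm keeps its last pose, push and grip.
It fails at once if a dish, the beaker or the stopper was pushed more than 15 mm (distance of any of weigh_boat, petri_base, beaker_09, stopper_1 from where it was at the start of the episode above 0.015 m).
It also fails if it takes over 58 s, if anything falls off the work surface, if the arm or the gripper's body presses on something with over 40 N, if the wrist force passes 120 N, or if a joint passes its speed limit or range.

## Working session

There is one attempt and no reset: what is moved stays moved. The work goes in short steps, each a Python script; the robot and the scene stay as the last script left them, time stands still between calls to the robot, and variables do not carry over. Pictures are saved under pics/ and viewed, at most 10 in all, crops included, and the job is handed in when it is done.

```bash
mkdir -p pics
python3 - <<'E'
from bench import manip
import cv2,numpy as np
for c in ("top","side"):
    p,d=manip.grab_frame(c); cv2.imwrite(f"pics/{c}0.png",p[:,:,::-1]); np.save(f"{c}0.npy",d)
    for n in ["pivot","handle","button_top","pointer_tip","rider_mark","nozzle_tip","weigh_boat","petri_base","beaker_09","stopper_1"]:
        try: print(c,n,[(np.round(r["at"],4).tolist(),round(r["confidence"],2)) for r in manip.look_for(c,n)][:2])
        except Exception as e: print(n,e)
print(manip.current_time(),manip.current_tcp_rot())
E
```

```text
top pivot [([0.7128, -0.0323, 0.035], 0.86)]
top handle [([0.5788, -0.0409, 0.108], 0.55)]
top button_top [([0.6634, -0.0436, 0.1272], 0.57), ([0.5763, -0.0405, 0.105], 0.5)]
top pointer_tip [([0.5773, -0.0406, 0.1077], 0.59)]
top rider_mark [([0.5785, -0.0429, 0.106], 0.66)]
top nozzle_tip [([0.5766, -0.0487, 0.1085], 0.75)]
top weigh_boat [([0.5389, -0.152, 0.0078], 0.79)]
top petri_base [([0.5164, 0.04, -0.0015], 0.95)]
top beaker_09 [([0.7459, -0.2161, 0.0421], 0.81)]
top stopper_1 []
side pivot [([0.5207, 0.0403, 0.0045], 0.51)]
side handle []
side button_top [([0.5712, -0.0309, 0.1088], 0.25)]
side pointer_tip [([0.5704, -0.0334, 0.1067], 0.69)]
side rider_mark [([0.5461, -0.0035, 0.1018], 0.43), ([0.6832, 0.1512, 0.0244], 0.38)]
side nozzle_tip [([0.5772, -0.0346, 0.1069], 0.61), ([0.6838, 0.1513, 0.027], 0.51)]
side weigh_boat [([0.5391, -0.1616, 0.0115], 0.96)]
side petri_base [([0.5214, 0.0375, 0.0029], 0.93), ([0.6596, -0.0341, 0.1203], 0.2)]
side beaker_09 [([0.738, -0.2049, 0.0555], 0.92), ([0.6953, -0.0253, 0.0573], 0.18)]
side stopper_1 [([0.6844, 0.1532, 0.0254], 0.55), ([0.6795, -0.0266, 0.1008], 0.35)]
1.1 [[-9.57153622e-01  2.89580630e-01 -4.43666476e-05]
 [ 2.89580632e-01  9.57153622e-01 -3.93909111e-05]
 [ 3.10588526e-05 -5.05508751e-05 -9.99999998e-01]]
```

View pics/top0.png

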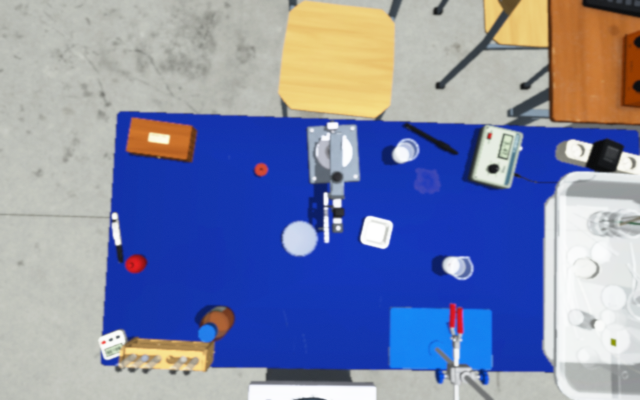

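View pics/side0.png

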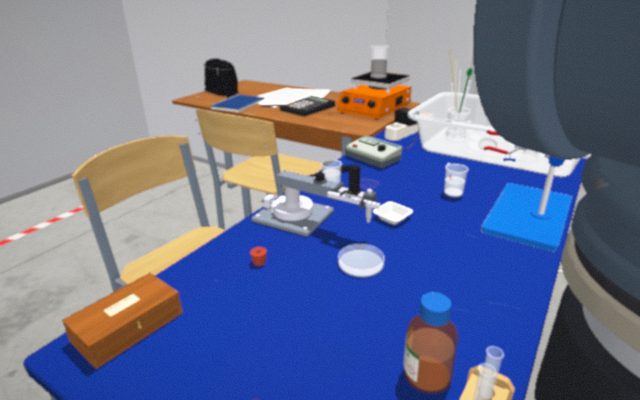

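The top view shows the arm pointing down the image, with the turntable at about (333,152), the button at (337,177) and the handle near (338,210). The boat is on the right at (376,232), which is −y, and the petri dish is on the left at (300,238). I'll enlarge both views and measure with depth.

```bash
cat > h.py <<'E'
from bench import manip
import cv2,numpy as np
def world(c,u,v,z):
    k=manip.get_calibration(c);K,R,t=[np.array(k[i],float) for i in("camera_matrix","R","t")]
    r=R.T@np.linalg.inv(K)@[u,v,1.]; o=-R.T@t.ravel(); return o+r*(z-o[2])/r[2]
def pix(c,X):
    k=manip.get_calibration(c);K,R,t=[np.array(k[i],float) for i in("camera_matrix","R","t")]
    q=K@(R@np.array(X)+t.ravel()); return q[:2]/q[2]
def cloud(c,d):
    k=manip.get_calibration(c);K,R,t=[np.array(k[i],float) for i in("camera_matrix","R","t")]
    v,u=np.indices(d.shape); P=np.stack([u,v,np.ones_like(u)],-1)@np.linalg.inv(K).T*d[...,None]
    return (P-t.ravel())@R
E
python3 - <<'E'
from h import *
a=cv2.imread("pics/top0.png")[115:255,285:405]; b=cv2.imread("pics/side0.png")[155:245,250:390]
cv2.imwrite("pics/crop.png",np.hstack([cv2.resize(a,(480,560),interpolation=3)]))
cv2.imwrite("pics/crops.png",cv2.resize(b,(784,504),interpolation=3))
P=cloud("top",np.load("top0.npy"))
s=P[115:255,285:405]
for lo,hi in((.14,.17),(.116,.135),(.1,.112)):
    m=(s[...,2]>lo)&(s[...,2]<hi); vv,uu=np.nonzero(m); q=s[m]
    print(lo,m.sum(),q.mean(0).round(4) if len(q) else "",[(int(u)+285,int(v)+115,*x.round(3).tolist()) for u,v,x in list(zip(uu,vv,q))[:40:3]])
E
```

```text
0.14 86 [ 0.5829 -0.0457  0.1586] [(335, 208, 0.59, -0.037, 0.158), (338, 208, 0.59, -0.043, 0.158), (341, 208, 0.591, -0.049, 0.16), (344, 208, 0.591, -0.056, 0.158), (336, 209, 0.588, -0.039, 0.159), (339, 209, 0.588, -0.045, 0.159), (342, 209, 0.588, -0.052, 0.161), (334, 210, 0.586, -0.036, 0.143), (337, 210, 0.586, -0.041, 0.16), (340, 210, 0.586, -0.047, 0.159), (343, 210, 0.586, -0.054, 0.16), (335, 211, 0.584, -0.036, 0.162), (338, 211, 0.584, -0.043, 0.159), (341, 211, 0.584, -0.05, 0.161)]
0.116 80 [ 0.649  -0.0437  0.1246] [(336, 172, 0.674, -0.04, 0.124), (339, 172, 0.674, -0.047, 0.122), (337, 173, 0.671, -0.042, 0.126), (340, 173, 0.672, -0.049, 0.124), (337, 174, 0.669, -0.042, 0.127), (340, 174, 0.669, -0.049, 0.127), (335, 175, 0.667, -0.038, 0.125), (338, 175, 0.667, -0.044, 0.125), (341, 175, 0.667, -0.051, 0.126), (335, 176, 0.665, -0.038, 0.125), (338, 176, 0.665, -0.045, 0.124), (341, 176, 0.665, -0.051, 0.127), (334, 177, 0.662, -0.035, 0.124), (337, 177, 0.663, -0.042, 0.124)]
0.1 1155 [ 0.652  -0.0392  0.1067] [(330, 133, 0.768, -0.025, 0.106), (333, 133, 0.768, -0.032, 0.108), (336, 133, 0.768, -0.039, 0.108), (339, 133, 0.768, -0.046, 0.109), (342, 133, 0.769, -0.053, 0.106), (332, 134, 0.766, -0.03, 0.106), (335, 134, 0.766, -0.037, 0.108), (338, 134, 0.766, -0.044, 0.107), (341, 134, 0.766, -0.051, 0.11), (331, 135, 0.763, -0.027, 0.107), (334, 135, 0.763, -0.034, 0.107), (337, 135, 0.764, -0.041, 0.107), (340, 135, 0.764, -0.048, 0.109), (330, 136, 0.761, -0.025, 0.107)]
```

View pics/crop.png

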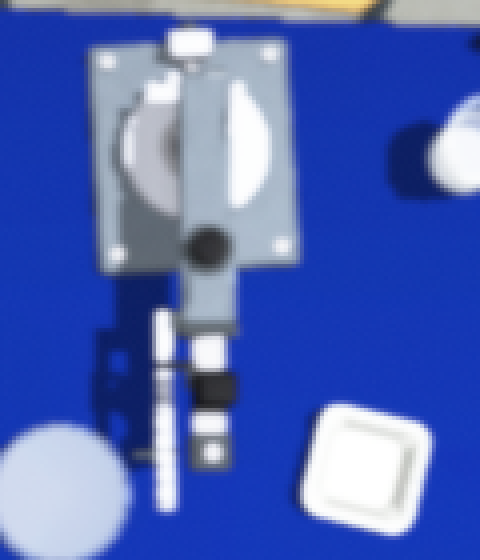

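View pics/crops.png

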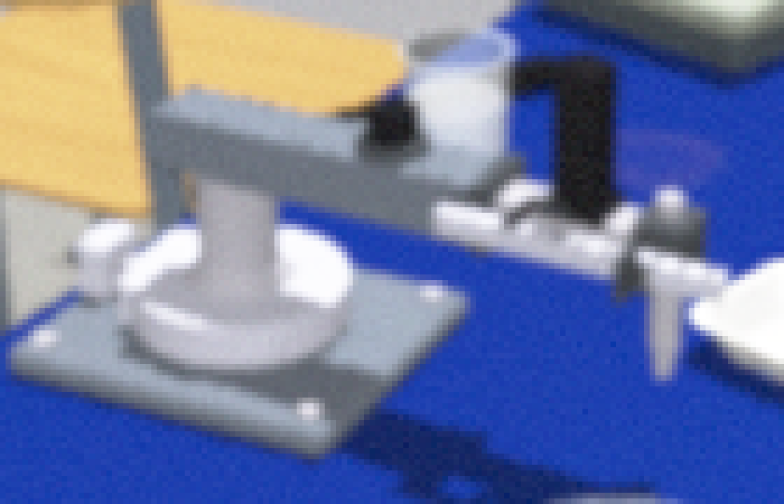

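The crops are clear: handle post at crop (212,390), button at (208,247), pointer at (172,367), rider clip at (150,455), nozzle head at (212,453). The boat is on the −y side, so the swing is +0.45. Next I'll fit the geometry.

Run:
```python
from h import *
P=cloud("top",np.load("top0.npy")); im=cv2.imread("pics/top0.png")
sub=np.s_[115:255,285:405]; s=P[sub]; g=im[sub].max(2)
hm=(s[...,2]>.15)&(s[...,2]<.17); H=s[hm]
print("handle",H.mean(0),H.min(0),H.max(0), cv2.minAreaRect((H[:,:2]*1000).astype(np.float32)))
bm=(g<75)&(s[...,2]>.118)&(s[...,2]<.135)&(s[...,0]>.62); B=s[bm]; b=cv2.minAreaRect((B[:,:2]*1000).astype(np.float32)); print("button",B.mean(0),len(B),b)
sm=(s[...,2]>.1)&(s[...,2]<.113)&(s[...,0]>.62)&(s[...,0]<.755)
S=s[sm]; print("sleeve",cv2.minAreaRect((S[:,:2]*1000).astype(np.float32)))
# sleeve midline by rows
rows=[]
for v in range(140,195):
    q=P[v,285:405]; m=(q[:,2]>.1)&(q[:,2]<.13)
    if m.sum()>5: rows.append([q[m,0].mean(),(q[m,1].min()+q[m,1].max())/2])
rows=np.array(rows); print("midline slope",np.polyfit(rows[:,0],rows[:,1],1))
pl=(s[...,2]>.006)&(s[...,2]<.02)&(s[...,0]>.64)&(g<230)&(im[sub][...,2]>70); Q=s[pl]; print("plate",cv2.minAreaRect((Q[:,:2]*1000).astype(np.float32)))
tt=(s[...,2]>.025)&(s[...,2]<.05)&(s[...,0]>.64); T=s[tt]; print("tt",cv2.minEnclosingCircle((T[:,:2]*1000).astype(np.float32)),T[:,2].mean())
w=im[sub].min(2)>170; 
bt=w&(s[...,2]<.03)&(s[...,1]<-.1)&(s[...,0]<.62); print("boat",cv2.minAreaRect((s[bt][:,:2]*1000).astype(np.float32)))
for n,u,v,z in(("pt",172,367,.106),("clip",150,455,.109),("nozz",212,453,.11)): print(n,world("top",285+(u-1.5)/4,115+(v-1.5)/4,z))
```

```text
handle [ 0.58289827 -0.04644773  0.15967277] [ 0.5751155  -0.05637831  0.15673932] [ 0.59082036 -0.03649282  0.16340339] ((582.9736938476562, -46.47931671142578), (15.326386451721191, 19.937891006469727), 1.3099678754806519)
button [ 0.66374238 -0.04189243  0.12520304] 50 ((663.4216918945312, -41.078643798828125), (16.476531982421875, 15.853462219238281), 2.423870801925659)
sleeve ((687.028076171875, -35.947566986083984), (134.6907501220703, 43.77754211425781), 2.6663293838500977)
midline slope [ 0.03360883 -0.06526964]
plate ((743.537109375, -93.6809310913086), (149.5366668701172, 236.11585998535156), 4.530686855316162)
tt ((740.1126098632812, -107.6829833984375), 112.59085083007812) 0.035259144013375425
boat ((538.8627319335938, -158.18966674804688), (75.54757690429688, 74.6430892944336), 77.52201843261719)
pt [ 0.59593832 -0.02367955  0.106     ]
clip [ 0.54496242 -0.01212832  0.109     ]
nozz [ 0.54704928 -0.04762599  0.11      ]
```

```bash
cat >> h.py <<'E'
PIV=np.array([.7392,-.0390])
def rot(a):  # arm direction world angle from -x, CCW
    d=np.array([-np.cos(a),-np.sin(a),0]); z=np.array([0,0,-1.]); return np.stack([d,np.cross(z,d),z],1)
def pos(r,a,z): return np.r_[PIV+r*rot(a)[:2,0],z]
E
python3 - <<'E'
from h import *
A0=.046; R=.157; Z=.119
print(world("top",285+(196-1.5)/4,115+(148-1.5)/4,.035), pos(R,A0,Z))
for a in(A0,A0+.45): print(manip.inverse_kinematics(pos(R,a,Z),rot(a)))
manip.set_gripper(.65,30)
manip.move_ptp(pos(R,A0,.2),rot(A0))
manip.move_l(pos(R,A0,Z),max_speed=.1)
print(manip.current_force())
manip.set_gripper(0.,30)
print(manip.current_grip_width(),manip.current_grip_force(),manip.current_force(),manip.current_time())
for i in range(1,7):
    a=A0+.075*i; manip.move_l(pos(R,a,Z),rot(a),max_speed=.06)
    print(i,manip.current_force().round(1),manip.current_ft_torque().round(2))
p,d=manip.grab_frame("top"); cv2.imwrite("pics/top1.png",p[:,:,::-1]); print(manip.current_time())
E
```

```text
[ 0.73872306 -0.03974752  0.035     ] [ 0.58236608 -0.04621945  0.119     ]
[-1.58879626e-01  5.45861193e-01  1.65636586e+00 -4.44089210e-16
  9.39365603e-01 -1.77567595e+00]
[-2.63048561e-01  5.89454889e-01  1.57860622e+00 -4.44089210e-16
  9.73531548e-01 -2.32984489e+00]
[-0.56556061 -0.24951033  0.58166838]
0.25115230398779675 32.50478804111481 [-1.37091231  0.48705457  5.2854223 ] 5.3833
1 [-1.4  1.6  5.8] [0.38 0.08 0.37]
2 [-0.3  2.   5.9] [ 0.37 -0.07  0.33]
3 [0.  9.3 7.8] [ 1.42 -0.01  0.25]
4 [1.7 4.1 6.5] [ 0.68 -0.22  0.54]
5 [2.6 3.2 7.5] [ 0.59 -0.23  0.51]
6 [3.3 0.8 7.5] [ 0.42 -0.32  0.55]
7.5333
```

The turntable went over the bump: the force peaked at step 3, then dropped near zero. I'll release, back off and look.

Run:
```python
from h import *
a=.496
manip.set_gripper(.65); manip.dwell(.2)
manip.move_l(pos(.157,a,.21),max_speed=.2)
manip.move_ptp(np.array([.40,.12,.25]),rot(a))
for c in("top","side"):
    p,d=manip.grab_frame(c); cv2.imwrite(f"pics/{c}2.png",p[:,:,::-1]); np.save(f"{c}2.npy",d)
b=cv2.imread("pics/top2.png")[140:260,300:420]; cv2.imwrite("pics/crop2.png",cv2.resize(b,(600,600),interpolation=3))
P=cloud("top",np.load("top2.npy"));im=cv2.imread("pics/top2.png")
s=P[140:260,300:420]; g=im[140:260,300:420].max(2)
hm=(s[...,2]>.15)&(s[...,2]<.17)&(s[...,1]<-.05); H=s[hm]; print("handle",H.mean(0),cv2.minAreaRect((H[:,:2]*1000).astype(np.float32)))
bm=(g<75)&(s[...,2]>.118)&(s[...,2]<.135)&(s[...,0]>.63)&(s[...,0]<.7); B=s[bm]; print("button",B.mean(0),len(B),B.min(0),B.max(0))
for n,q in(("h",H),("b",B)):
    v=q.mean(0)[:2]-PIV; print(n,np.hypot(*v),np.arctan2(-v[1],-v[0]))
print(manip.current_time())
```

```text
handle [ 0.60393556 -0.11850975  0.15924956] ((604.0427856445312, -119.49143981933594), (17.594791412353516, 21.517227172851562), 31.504528045654297)
button [ 0.67414173 -0.07596655  0.12599215] 49 [ 0.66531485 -0.08329928  0.1184081 ] [ 0.68199188 -0.06892673  0.13035707]
h 0.15690210343880992 0.5314078417891168
b 0.07482716541735393 0.5167139930759587
10.05
```

View pics/crop2.png

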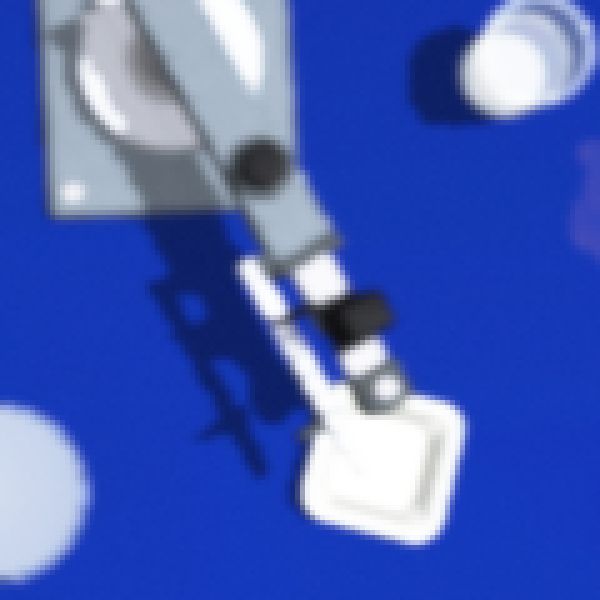

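The arm is in the +0.45 notch at a world angle of about 0.525, with handle and button radii at 157 and 75 mm as specified. The crop shows the pointer at about (285,318) and the clip at about (308,433). I'll press the button next and rectify the pictures to read the rider.

Run:
```python
from h import *
a=.522
manip.set_gripper(0.,30)
manip.move_ptp(pos(.075,a,.20),rot(a))
manip.move_l(pos(.075,a,.135),max_speed=.12)
f0=manip.current_force(); print(f0.round(2))
for z in(.127,.124,.122,.120,.1185,.1175,.1168,.116,.1152):
    manip.move_l(pos(.075,a,z),max_speed=.03)
    f=manip.current_force()-f0; print(z,manip.current_ee_pos().round(4)[2],f.round(2))
    if f[2]>14: break
manip.dwell(.1)
manip.move_l(pos(.075,a,.21),max_speed=.2)
manip.move_ptp(np.array([.40,.12,.25]),rot(a))
for c in("top","side"):
    p,d=manip.grab_frame(c); cv2.imwrite(f"pics/{c}3.png",p[:,:,::-1]); np.save(f"{c}3.npy",d)
P=cloud("top",np.load("top3.npy")); B=pix("top",pos(.075,a,.12)).astype(int); print("btn z",np.median(P[B[1]-1:B[1]+3,B[0]-1:B[0]+3,2]))
print(manip.current_time())
# rectified: x = radius 100..220 mm, y = lateral +-; 6 px/mm -> 720 x
def rect(c,im,a,z):
    w=[];q=[]
    for r,l in((.1,0),(.22,0),(.22,.06),(.1,.06)):
        X=pos(r,a,z)+rot(a)[:,1]*l; w.append(pix(c,X)); q.append([(r-.1)*6000,(.06-l)*3000])
    H=cv2.getPerspectiveTransform(np.float32(w),np.float32(q)); 
    o=cv2.warpPerspective(im,H,(720,180),flags=cv2.INTER_CUBIC)
    for r in range(100,221,10): cv2.line(o,((r-100)*6,0),((r-100)*6,6 if r%50 else 14),(0,255,255),1)
    return o
cv2.imwrite("pics/rect.png",np.vstack([rect("top",cv2.imread("pics/top0.png"),.05,.108),rect("top",cv2.imread("pics/top3.png"),a,.108),rect("side",cv2.imread("pics/side3.png"),a,.108)]))
```

```text
[-0.25 -0.77  0.44]
0.127 0.1269 [ 0.04  0.78 -0.16]
0.124 0.1239 [ 0.25  0.59 -0.21]
0.122 0.1218 [-0.4   0.84 -0.82]
0.12 0.1198 [-0.37  2.15 -0.72]
0.1185 0.1183 [0.45 1.03 0.55]
0.1175 0.1181 [-1.34  0.2   5.25]
0.1168 0.118 [-3.41  0.84  9.62]
0.116 0.1179 [-6.19  0.53 14.55]
btn z 0.11814396604439488
16.8583
```

View pics/rect.png

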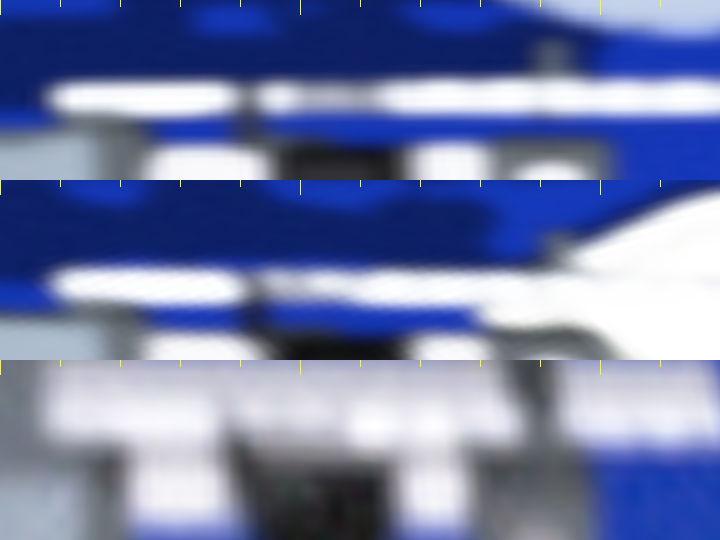

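The button is in (top at z=0.118). In the rectified views the pointer is at r≈141.5 and the clip's centre at about 192.2, both in the same picture scale. Allowing for half the clip's thickness, the rider is at about 0.0487. Now I'll regrip and draw the arm out.

Run:
```python
from h import *
a=.522; Z=.119
manip.set_gripper(.65,60)
manip.move_ptp(pos(.157,a,.2),rot(a))
manip.move_l(pos(.157,a,Z),max_speed=.1)
manip.set_gripper(0.,60); print(manip.current_grip_width(),manip.current_grip_force(),manip.current_force().round(1))
for r in(.17,.185,.195,.2057):
    manip.move_l(pos(r,a,Z),rot(a),max_speed=.05); print(r,manip.current_force().round(1),manip.current_ft_torque().round(2))
manip.dwell(.3)
print(manip.current_ee_pos(),pos(.2057,a,Z),manip.current_time())
for c in("top","side"):
    p,d=manip.grab_frame(c); cv2.imwrite(f"pics/{c}4.png",p[:,:,::-1]); np.save(f"{c}4.npy",d)
    x,y=pix(c,pos(.19,a,.108)).astype(int); print(c,x,y)
x,y=pix("side",pos(.19,a,.108)).astype(int); s=cv2.imread("pics/side4.png")[y-45:y+45,x-60:x+60]
x,y=pix("top",pos(.19,a,.108)).astype(int); t=cv2.imread("pics/top4.png")[y-30:y+30,x-30:x+30]
cv2.imwrite("pics/c4.png",np.hstack([cv2.resize(s,(480,360),interpolation=2),cv2.resize(t,(310,360),interpolation=2)]))
```

```text
0.247847551720769 58.46170127391815 [-2.   0.5  6.3]
0.17 [2.2 2.1 6.4] [ 0.42 -0.3   0.21]
0.185 [2.3 2.8 7. ] [ 0.46 -0.41  0.2 ]
0.195 [3.6 3.1 5.6] [ 0.47 -0.39  0.21]
0.2057 [3.2 3.3 5.6] [ 0.48 -0.44  0.11]
[ 0.56162374 -0.14161878  0.11956011] [ 0.56089437 -0.14156506  0.119     ] 21.8583
top 374 216
side 377 174
```

View pics/c4.png

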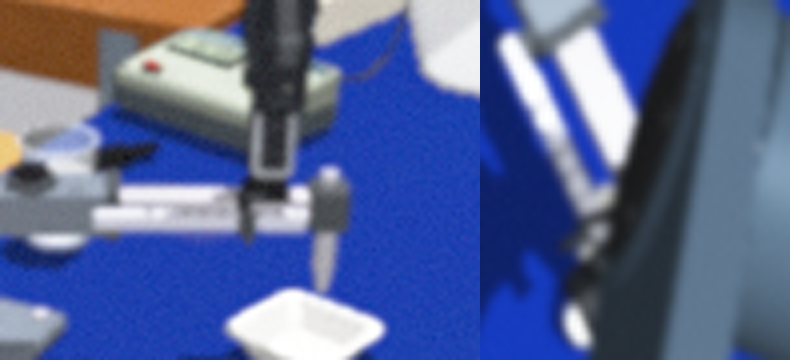

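The side crop shows the arm drawn out, with the pointer merging with the clip at about (245,205) and the nozzle over the boat. I'll check this once more in rectified form.

Run:
```python
from h import *
a=.522
def rect(c,f,r0=.16,z=.108):
    w=[];q=[]
    for r,l in((r0,0),(r0+.06,0),(r0+.06,.06),(r0,.06)):
        w.append(pix(c,pos(r,a,z)+rot(a)[:,1]*l)); q.append([(r-r0)*12000,(.06-l)*4500])
    o=cv2.warpPerspective(cv2.imread(f),cv2.getPerspectiveTransform(np.float32(w),np.float32(q)),(720,270),flags=cv2.INTER_CUBIC)
    for r in range(0,61,10): cv2.line(o,(r*12,0),(r*12,10),(0,255,255),1)
    return o
cv2.imwrite("pics/r4.png",np.vstack([rect("side","pics/side4.png"),rect("top","pics/top4.png")]))
```

```text
(no output)
```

View pics/r4.png

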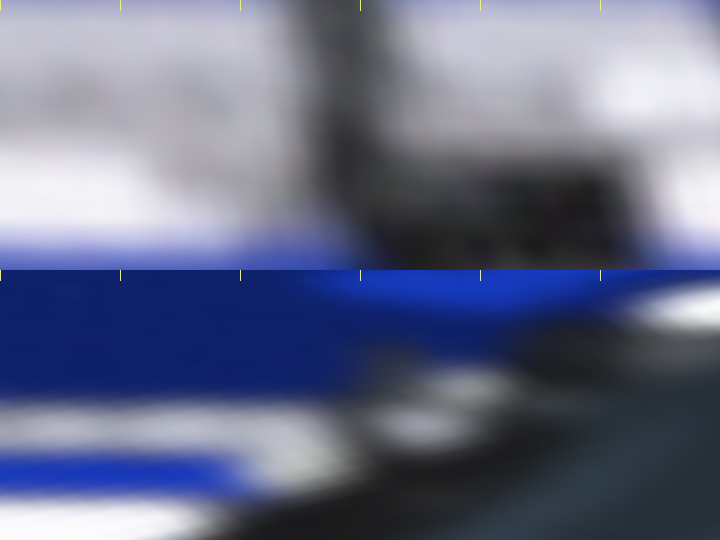

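The pointer's dark band (r≈189.5) sits right against the clip's inner edge (r≈190.5), so it is about 1 mm off. The grip is firm, so I'll hand in.

Run:
```python
from h import *
manip.dwell(.3); print(manip.current_grip_force(),manip.current_time()); print(manip.sign_off())
```

```text
58.74013602733612 22.2583
the job is handed in; nothing more can be done
None
```

I handed the job in at 22.3 s without seeing a verdict: the arm is clicked into the notch on the weigh boat's side, the lock button is in, and the gripper is holding the arm out (59 N) with the pointer about 1 mm short of the rider clip and the nozzle over the boat.

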